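# Park the splash guard, then draw a sample tube out for its label and hold it

### The arm

A 6-joint arm with a two-finger parallel gripper is mounted at the origin on the work surface. World frame = base frame: x ahead of the robot, y to its left, z up, the work surface at z = 0. Lengths are in mm, angles in degrees, forces in N, time in s.
With the tool pointing down it reaches from about 300 to 875 mm from the base axis. Payload 6.4 kg.
Tool frame: the origin (TCP) lies between the finger pads; the fingertips stand 19 mm ahead of it and the grasp point (between the pads) is the TCP; z points along the fingers, y is the direction in which the jaws open and shut (so a half turn about z gives the same grasp; the last joint's range is limited). The gripper opens to 88 mm and grips with 3 to 60 N. Pads are 18 mm wide; open, the fingers measure 123 mm over their backs; the gripper's body (75 mm by 187 mm) begins 45 mm behind the grasp point.
Start: joints at [-11.82, 10.359, 92.074, -0, 77.567, -11.82], TCP at [575.014, 0.015, 257.714] pointing down, gripper open.
Joint ranges: [-171.53, 171.53], [-51.25, 118.39], [17.06, 147.69], [-65.23, 245.23], [0, 150.52], [-178.68, 178.68]. Speed limits (degrees/s): [147.25, 147.25, 172.46, 180, 180, 180].

### API

Orientations are given as [roll, pitch, yaw] about the fixed x, y, z axes, in that order (R = Rz(yaw) Ry(pitch) Rx(roll)).
In Python, from bench import readout, read_camera, order gives the robot as it stands. The module is installed in compiled form; this text tells all that it offers.
- The arm moves only by the tool step_arm, never from a script. Its argument "motion" is a list of rows, each an object with "rot": the turn, a rotation vector about the tool's x, y, z in rad, a list of three; "delta_pos": the shift along the tool's x, y, z in mm, a list of three; "grip": the gripper's target within -1 to 1 (fully open at 1, half-way at 0, shut at -1). A call has 1 to 5 rows; each row is the pose to reach, as a shift and turn from the pose commanded when the call began, along the tool's axes at that moment; what a row does not reach only later rows make up. A row lasts 1/8 s, in which the tool goes at most 62.5 mm and 10.7 degrees, less where a joint would pass 70% of its speed; a pose out of reach is approached as far as the arm can. A call with a gripper value outside its range is refused whole. The fingers move at their own pace and stop on an object; "newtons" is the grip in N (left out, the last holds). Time passes only in rows, so rows that repeat a pose let the fingers close. It gives the time, the measured TCP pose, the force and the opening at its end, in the units of the state.
- readout.read_state(): the state, without advancing time (a new reading comes with each control period).
- read_camera(name): name is "scene" or "side" or "wrist"; returns a dict with "pixels" (384x512x3 uint8, blue, green, red), "z_map" (384x512 float32, mm along the optical axis (not along the pixel's ray), 0 where there is no reading), "vfov" (degrees; the focal length in pixels is half the picture's height over the tangent of half this angle, whatever the lens; pixels are square), "cx", "cy" (the principal point, pixels), "extrinsics" (4x4, takes a point from world to camera coordinates). Camera axes: x right, y up, looking along -z (the intrinsics and any distortion apply to the point x, -y, -z); pixel columns grow to the right and rows downward; lengths in mm; the calibration is good to about 2 mm. A picture is of the moment at which its call begins.
- order.sign_off(): hands the job in, once; it reports no verdict.
The state is a dict: "clock": time; "joint_positions": joint angles; "joint_vel": joint speeds; "joint_efforts": joint torques, N m; "position": TCP position; "tool_rot": TCP orientation; "wrist_force": force on the tool from outside, world axes, zero at the start; "torque": the same for the moment, N m; "width": opening from 0.0 (shut) to 1.0 (fully open).
Only numpy, scipy, OpenCV 4.12 (cv2) and the standard library are available. Lean on these libraries where they do the work, as an engineer would, in place of code of your own. Each camera call takes 0.05 s, during which the arm holds its last target. There are 200 camera calls.

### The job

Slide the splash guard straight up out of its grooved posts and stand it upright in the empty steel rack, lowering it to the floor of the rack before letting go. Then take the tall capped tube by its cap and draw it about 40 mm straight up along its leaning bore, without forcing it, so that its whole label shows while its foot stays in the bore, and finish while still holding it there. Leave the steel blank in the other bore, the bottle, the beaker and the tip box alone.

Things in the scene. Friction and masses are not known exactly. Their poses are not given: they have to be found in the camera images.
- stand: Fixed tube stand: grey base plate 170 x 170 x 12 mm with the leaning block and, 50 mm from the origin on the -x side (towards the robot), two aluminium posts (tops 82 mm above the bench) with upright grooves in which the guard stands. Place and yaw (up to 0.35 rad) vary. Origin: on the bench; z up, y along the guard and the row of bores.
- block: Aluminium block fixed on the stand, 50 x 120 x 85 mm, leaning 0.35 rad towards the guard. Origin: centre of its underside; z: out along the bores; y: level, as the stand's. Two blind bores 17.4 mm across, 75 mm deep, open in its top face (z = 85 mm) at x = 0, y = +30 and -30 mm; floors at z = 10 mm. Which holds the tube varies.
- tube_cap (a point): Centre of the tall tube's black cap (20 mm in diameter, 22 mm long), to be gripped across. Tube: loose, grey, 16 mm in diameter, 125 mm long with cap, about 30 g. At the start it stands on the bore floor with 50 mm out of the block; this point is 114 mm from the foot, 39 mm out of the block. z: from foot to cap. The guard stands in the way of drawing it.
- tube_foot (a point): Centre of the end of the tube's foot: at block z = 10 mm when fully in, 50 mm when drawn 40 mm; at 85 mm it would be out. The white paper label covers 45 to 90 mm from the foot, so its lower edge leaves the bore when the tube is drawn 30 mm. Let go, the tube slides back in.
- guard_center (a point): Centre (half-way up) of the loose splash guard: flat grey panel 120 mm wide (y), 5 mm thick (x), 184 mm tall (z), with a black strip 10 mm thick and 24 mm tall along its whole top edge; about 160 g. It stands in the posts' grooves (1.5 mm play) on the base plate, 12 mm above the bench, and must rise straight up 70 mm to leave the posts.
- guard_edge (a point): Centre of the guard's black top strip, 80 mm above the guard's centre and 172 mm above its lower edge: the place to grip it from above, across its thickness (along its x). The tube's cap reaches to 45 mm below the strip's top.
- rack: Fixed empty steel rack: narrow open-topped box, outside 38 x 178 x 110 mm (x, y, z), walls and floor 4 mm. Origin: centre of its underside on the bench; y along its long side. Place and yaw (up to 0.35 rad) vary, left or right of the stand. The guard stands in it lengthways and, let go, leans a little against a long wall.
- blank_top (a point): Top of the steel blank, a plain rod 16 mm in diameter in the other bore, standing 8 mm out of the block. Leave alone.
- reagent: Brown glass bottle with white cap, 60 mm in diameter, 130 mm tall, standing. Origin: centre of its underside. Leave alone.
- beaker: White open beaker, 72 mm across, 80 mm tall. Origin: centre of its underside. Leave alone.
- tipbox: Blue pipette tip box 120 x 85 x 61 mm. Origin: centre of its underside. Leave alone.
Mind the look-alikes: they are no part of the job. There is more than one size of the part that bears guard_center; the job needs the largest.

How it is judged (in metres and radians):
On the way, in this order (a step that is already met when the one before it is completed fails the run):
1. the guard is lifted upright out of its posts by the gripper, the tube still fully in its bore (z of guard_center in the frame of stand above 0.178 m and angle between guard_center's own z axis and vertical below 0.3 rad and contact force between guard and the fingers above 0.5 N and z of tube_foot in the frame of block below 0.02 m), for 0.1 s.
2. the guard is lowered to within 15 mm of the rack's floor while still gripped (x of guard_center in the frame of rack between -0.025 and 0.025 m and y of guard_center in the frame of rack between -0.03 and 0.03 m and z of guard_center in the frame of rack below 0.111 m and angle between guard_center's own z axis and vertical below 0.35 rad and contact force between guard and the fingers above 0.5 N and z of tube_foot in the frame of block below 0.02 m), for 0.05 s.
3. the guard stands in the rack, let go and at rest, the tube still in its bore (x of guard_center in the frame of rack between -0.025 and 0.025 m and y of guard_center in the frame of rack between -0.03 and 0.03 m and z of guard_center in the frame of rack between 0.08 and 0.106 m and angle between guard_center's own z axis and vertical below 0.35 rad and contact force between guard and the fingers below 0.1 N and linear speed of guard below 0.03 m/s and z of tube_foot in the frame of block below 0.02 m), for 0.2 s.
At the end, for the whole second after the job is handed in: The guard stands untouched on the rack floor (centre within 25 mm across, 30 mm along the rack; tilt under 0.35 rad). The fingers hold the tube still, drawn 30.5 to 52 mm, within 0.09 rad of its bore, pressing the block with under 15 N (x of guard_center in the frame of rack between -0.025 and 0.025 m and y of guard_center in the frame of rack between -0.03 and 0.03 m and z of guard_center in the frame of rack between 0.08 and 0.106 m and angle between guard_center's own z axis and vertical below 0.35 rad and contact force between guard and the fingers below 0.1 N and linear speed of guard below 0.03 m/s and z of tube_foot in the frame of block between 0.0405 and 0.062 m and angle between the z axis of tube_foot and the z axis of block, either way round below 0.09 rad and contact force between tube and the fingers above 1 N and contact force between tube and block below 15 N and linear speed of tube below 0.01 m/s); the arm keeps its last pose, push and grip.
It fails at once if the tube is pulled right out of its bore (drawn more than 70 mm) (z of tube_foot in the frame of block above 0.08 m).
It fails at once if the tube is forced: more than 40 N between tube and block (contact force between tube and block above 40 N).
It fails at once if the blank is moved more than 15 mm (distance of blank_top from where it was at the start of the episode above 0.015 m).
It fails at once if the bottle, beaker or tip box is moved more than 20 mm (distance of any of reagent, beaker, tipbox from where it was at the start of the episode above 0.02 m).
It also fails if it takes over 54 s, if anything falls off the work surface, if the arm or the gripper's body presses on something with over 40 N, if the wrist force passes 120 N, or if a joint passes its speed limit or range.

## Working session

There is one attempt and no reset: what is moved stays moved. The work goes in short steps, Python scripts to look and compute and a tool call to move; the robot and the scene stay as the last step left them, time stands still between calls to the robot, and variables do not carry over. Pictures are saved under pics/ and viewed, about 8 in all and at most 12, crops included, and the job is handed in when it is done.

Besides the shell and the picture viewer there is one more tool, called after "Emit:" as name(argument=value, ...) on one line, values as JSON. step_arm: Moves the arm, as the interface text tells. Its arguments: {"type":"object","properties":{"motion":{"type":"array","items":{"type":"object","properties":{"rot":{"type":"array","items":{"type":"number"}},"delta_pos":{"type":"array","items":{"type":"number"}},"grip":{"type":"number"}}}},"newtons":{"type":"number"}},"required":["motion"]}

```bash
mkdir -p pics
cat > h.py <<'E'
import numpy as np, cv2
from scipy.spatial.transform import Rotation as R
from bench import readout, read_camera, order
def cam(n):
    c=read_camera(n); np.savez(n+'.npz',**{k:np.array(v) for k,v in c.items()}); return c
def load(n): return dict(np.load(n+'.npz'))
def world(c):
    z=c['z_map'].astype(float); h,w=z.shape; f=h/2/np.tan(np.radians(float(c['vfov']))/2)
    u,v=np.meshgrid(np.arange(w),np.arange(h))
    P=np.stack([(u-float(c['cx']))/f*z,-(v-float(c['cy']))/f*z,-z,np.ones_like(z)],-1)
    W=(P@np.linalg.inv(c['extrinsics']).T)[...,:3]; W[z==0]=np.nan; return W
E
python3 - <<'E'
from h import *
s=readout.read_state(); print(s)
for n in ['scene','side','wrist']:
    c=cam(n); print(n,[k for k in c],c['vfov'],c['cx'],c['cy'],np.linalg.inv(c['extrinsics']).round(2).tolist())
a=load('scene')['pixels'];b=load('side')['pixels'];w=load('wrist')['pixels']
cv2.imwrite('pics/a.png',cv2.resize(np.vstack([np.hstack([a,b]),np.hstack([w,w*0])]),(800,600)))
E
```

```text
{'clock': 0.0, 'joint_positions': array([-1.18201903e+01,  1.04019504e+01,  9.21289711e+01,  1.00446236e-03,
        7.75658357e+01, -1.18190541e+01]), 'joint_vel': array([-0.01599651, -0.06156057, -0.02342545,  0.03653605,  0.04832451,
       -0.01942746]), 'joint_efforts': array([-5.85923790e-04, -4.33866942e+01, -3.41848969e+01,  7.00952648e-02,
        3.87157314e-02, -1.54040990e-04]), 'position': array([5.74525237e+02, 1.21265775e-01, 2.56832184e+02]), 'tool_rot': array([-1.79905495e+02, -2.07777026e-02,  8.99986295e+01]), 'wrist_force': array([0.46477252, 0.07550069, 0.3761079 ]), 'torque': array([0.00462284, 0.02619607, 0.00176041]), 'width': 0.9978892904887116}
scene ['pixels', 'z_map', 'vfov', 'cx', 'cy', 'extrinsics'] 42.61871349321872 256.6278111466985 199.30293606157215 [[-0.26, -0.76, 0.6, 1299.18], [0.97, -0.19, 0.17, 207.31], [-0.01, 0.62, 0.78, 1064.25], [0.0, 0.0, 0.0, 1.0]]
side ['pixels', 'z_map', 'vfov', 'cx', 'cy', 'extrinsics'] 50.743134470603934 262.73830063134795 190.50673119262657 [[0.96, 0.16, -0.21, 342.22], [-0.26, 0.52, -0.81, -911.84], [-0.02, 0.84, 0.54, 754.22], [0.0, 0.0, 0.0, 1.0]]
wrist ['pixels', 'z_map', 'vfov', 'cx', 'cy', 'extrinsics'] 64.65353348518782 256.8811909795045 191.5320440719826 [[1.0, 0.0, 0.0, 575.68], [-0.0, 0.96, 0.29, 74.1], [-0.0, -0.29, 0.96, 384.63], [0.0, 0.0, 0.0, 1.0]]
```

View pics/a.png

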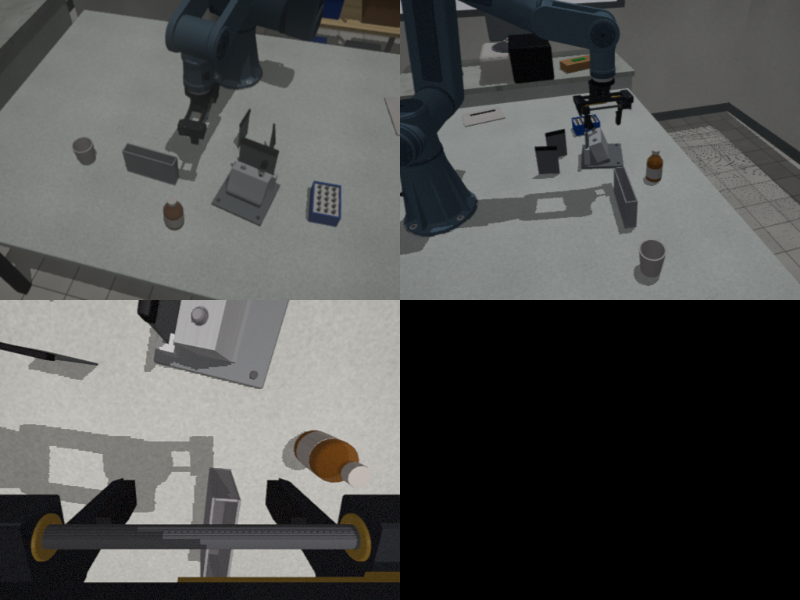

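Run:
```python
from h import *
a=load('scene')['pixels'];b=load('side')['pixels']
A=cv2.resize(a[120:300,260:460],None,fx=2.6,fy=2.6,interpolation=2)[:,:]
B=cv2.resize(b[120:300,150:350],None,fx=2.6,fy=2.6,interpolation=2)
im=cv2.resize(np.hstack([A,B]),(800,360)); im=cv2.convertScaleAbs(im,alpha=1.6)
cv2.imwrite('pics/b.png',im)
for n in ['scene','side']:
    W=world(load(n)); p=W.reshape(-1,3)
    m=(p[:,2]>20)&(p[:,0]>350)&(p[:,0]<1000)&(abs(p[:,1])<450)
    # height map components
    H=np.zeros((325,450),np.uint8); ij=((p[m][:,0]-350)//2).astype(int),((p[m][:,1]+450)//2).astype(int)
    H[ij]=255; H=cv2.dilate(H,np.ones((3,3)))
    k,l,st,ce=cv2.connectedComponentsWithStats(H)
    lab=l[ij]
    for q in range(1,k):
        s=p[m][lab==q]
        if len(s)>60: print(n,q,len(s),'x',s[:,0].min().round(),s[:,0].max().round(),'y',s[:,1].min().round(),s[:,1].max().round(),'zmax',s[:,2].max().round(),s.mean(0).round())
```

```text
scene 1 12357 x 351.0 672.0 y -252.0 116.0 zmax 613.0 [582. -15. 419.]
scene 2 161 x 385.0 471.0 y 202.0 221.0 zmax 130.0 [428. 211. 103.]
scene 3 3954 x 520.0 653.0 y 98.0 247.0 zmax 200.0 [585. 172. 103.]
scene 5 1915 x 529.0 655.0 y 361.0 450.0 zmax 66.0 [600. 406.  48.]
scene 6 754 x 560.0 635.0 y -441.0 -369.0 zmax 86.0 [ 597. -406.   56.]
scene 7 835 x 736.0 791.0 y -62.0 -3.0 zmax 134.0 [773. -28.  82.]
side 1 11310 x 350.0 668.0 y -254.0 79.0 zmax 639.0 [523. -46. 451.]
side 2 717 x 350.0 417.0 y 91.0 114.0 zmax 131.0 [383. 102.  77.]
side 3 605 x 385.0 466.0 y 197.0 221.0 zmax 131.0 [430. 210.  85.]
side 5 1185 x 519.0 646.0 y 96.0 243.0 zmax 198.0 [575. 138.  82.]
side 6 276 x 528.0 591.0 y 356.0 450.0 zmax 65.0 [552. 392.  46.]
side 9 1210 x 560.0 630.0 y -443.0 -370.0 zmax 84.0 [ 595. -407.   56.]
side 12 61 x 611.0 651.0 y 378.0 433.0 zmax 65.0 [631. 400.  54.]
side 13 65 x 618.0 649.0 y 358.0 375.0 zmax 58.0 [635. 365.  43.]
side 18 658 x 726.0 784.0 y -68.0 -17.0 zmax 134.0 [750. -51.  75.]
```

View pics/b.png

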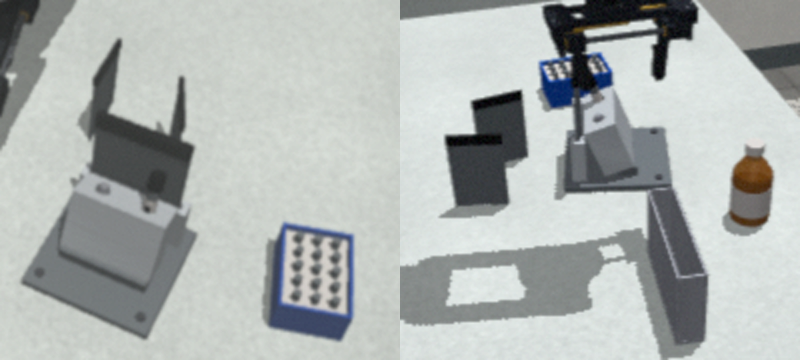

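The crop shows three upright panels: two short loose ones (left crop at (105,90) and (180,110), about 131 mm high) and one standing in the stand's posts at (140,150), about 198 mm high. The one in the posts is the largest and is the guard. The tube with the black cap is behind it at (155,190), and the blank is at (103,188).

Run:
```python
from h import *
for n in ['scene','side','wrist']:
    c=load(n); W=world(c); px=c['pixels'].astype(int).sum(-1)
    def show(name,m):
        p=W[m]; 
        if len(p)<15: print(n,name,len(p)); return
        (cx,cy),(w,h),a=cv2.minAreaRect(p[:,:2].astype(np.float32))
        bx=cv2.boxPoints(((cx,cy),(w,h),a)).round(0).tolist()
        print(n,name,len(p),'ctr',round(cx,1),round(cy,1),'wh',round(w,1),round(h,1),'ang',round(a,1),'z',np.percentile(p[:,2],[1,50,99]).round(1),bx)
    X,Y,Z=W[...,0],W[...,1],W[...,2]
    reg=(X>500)&(X<670)&(Y>85)&(Y<260)
    show('guardtop',reg&(Z>188)&(Z<206))
    show('strip',reg&(Z>176)&(Z<206))
    reg2=(X>500)&(X<760)&(Y>-200)&(Y<60)
    show('racktop',reg2&(Z>105)&(Z<114))
    show('rackall',reg2&(Z>60)&(Z<114))
    show('bottle',(X>700)&(X<820)&(Y>-90)&(Y<20)&(Z>20)&(Z<140))
    show('base',reg&(Z>8)&(Z<16))
    show('cap',reg&(px<200)&(Z>110)&(Z<160)&(X>560))
```

```text
scene guardtop 269 ctr 548.9 176.0 wh 119.3 14.5 ang 76.5 z [188.2 194.9 199.8] [[528.0, 120.0], [542.0, 116.0], [570.0, 232.0], [556.0, 236.0]]
scene strip 436 ctr 549.0 176.1 wh 119.6 14.5 ang 76.5 z [176.4 191.4 199.2] [[528.0, 120.0], [542.0, 116.0], [570.0, 233.0], [556.0, 236.0]]
scene racktop 230 ctr 642.5 -87.7 wh 251.5 98.9 ang 51.5 z [105.1 108.6 112.8] [[525.0, -155.0], [603.0, -217.0], [759.0, -20.0], [682.0, 42.0]]
scene rackall 1233 ctr 653.8 -85.8 wh 265.5 110.7 ang 44.5 z [ 61.2  89.4 112. ] [[520.0, -139.0], [598.0, -218.0], [787.0, -32.0], [710.0, 47.0]]
scene bottle 835 ctr 766.6 -30.5 wh 48.1 59.9 ang 28.8 z [ 21.3  85.7 132. ] [[731.0, -16.0], [760.0, -68.0], [802.0, -45.0], [773.0, 7.0]]
scene base 1098 ctr 605.4 170.5 wh 173.6 136.2 ang 87.1 z [ 8.4 12.  15.7] [[533.0, 87.0], [669.0, 80.0], [678.0, 254.0], [542.0, 261.0]]
scene cap 215 ctr 570.4 207.8 wh 24.1 48.7 ang 39.6 z [111.  137.9 158.7] [[546.0, 219.0], [577.0, 181.0], [595.0, 197.0], [564.0, 234.0]]
side guardtop 25 ctr 536.5 140.2 wh 50.5 6.3 ang 78.2 z [188.6 195.9 198.1] [[528.0, 116.0], [534.0, 115
[... 1046 characters left out ...]
.2 125.0 wh 16.6 10.6 ang 78.6 z [176.6 195.1 197.8] [[529.0, 118.0], [540.0, 116.0], [543.0, 132.0], [533.0, 134.0]]
wrist racktop 1011 ctr 645.4 -87.5 wh 253.6 103.4 ang 47.4 z [105.1 110.4 112.8] [[522.0, -146.0], [598.0, -216.0], [769.0, -29.0], [693.0, 41.0]]
wrist rackall 4256 ctr 653.6 -85.3 wh 264.7 108.5 ang 43.6 z [ 61.2  92.4 112.1] [[520.0, -137.0], [595.0, -216.0], [787.0, -33.0], [712.0, 45.0]]
wrist bottle 4380 ctr 752.7 -31.3 wh 60.5 49.0 ang 64.0 z [ 22.2  90.8 132.1] [[717.0, -48.0], [761.0, -69.0], [788.0, -15.0], [744.0, 7.0]]
wrist base 4793 ctr 587.5 132.2 wh 164.9 93.7 ang 0.0 z [10.5 12.7 14.7] [[505.0, 179.0], [505.0, 85.0], [670.0, 85.0], [670.0, 179.0]]
wrist cap 0
```

Emit:
step_arm(motion=[{"delta_pos": [60, -9, 0], "rot": [0, 0, 0.12], "grip": 1}, {"delta_pos": [115, -18, 0], "rot": [0, 0, 0.236], "grip": 1}, {"delta_pos": [160, -25, 0], "rot": [0, 0, 0.236], "grip": 1}, {"delta_pos": [176, -26, 0], "rot": [0, 0, 0.236], "grip": 1}, {"delta_pos": [176, -26, 0], "rot": [0, 0, 0.236], "grip": 1}])

```text
clock: 0.78
position: [548.9, 176.5, 257.5]
tool_rot: [-180.0, 0.0, 76.6]
wrist_force: [1.3, -1.7, -0.3]
width: 0.999
```

Run:
```python
from h import *
cc={n:load(n) for n in ['scene','side','wrist']}
for n,c in cc.items(): # rack from first pictures
    W=world(c);X,Y,Z=W[...,0],W[...,1],W[...,2]
    m=(X>480)&(X<720)&(Y>-225)&(Y<0)&(np.hypot(X-757,Y+37)>50)
    for lo,hi in [(104,114),(30,114)]:
        p=W[m&(Z>lo)&(Z<hi)]; r=cv2.minAreaRect(p[:,:2].astype(np.float32)); print(n,'rack',len(p),np.round(r[0],1),np.round(r[1],1),round(r[2],1),cv2.boxPoints(r).round().tolist())
s=readout.read_state(); print(s['position'],s['tool_rot'],s['clock'])
c=cam('wrist'); W=world(c);X,Y,Z=W[...,0],W[...,1],W[...,2]
g=(X>510)&(X<590)&(Y>90)&(Y<260)&(Z>185)&(Z<203); p=W[g]
r=cv2.minAreaRect(p[:,:2].astype(np.float32));print('guard',len(p),r,np.percentile(p[:,2],[5,50,95]))
cv2.imwrite('pics/c.png',cv2.convertScaleAbs(c['pixels'],alpha=1.5))
```

```text
scene rack 301 [ 602.7 -148.5] [154.7  42.3] 84.8 [[575.0, -224.0], [617.0, -227.0], [631.0, -73.0], [589.0, -70.0]]
scene rack 1773 [ 603.  -148.5] [156.8  42.8] 84.8 [[575.0, -225.0], [617.0, -229.0], [631.0, -72.0], [589.0, -68.0]]
side rack 194 [ 600.  -149.2] [151.1  38.9] 84.8 [[574.0, -223.0], [613.0, -226.0], [626.0, -76.0], [587.0, -72.0]]
side rack 884 [ 599.8 -148.9] [153.8  39.4] 85.0 [[573.0, -224.0], [613.0, -227.0], [626.0, -74.0], [587.0, -71.0]]
wrist rack 837 [ 602.4 -136.6] [129.8  38.2] 84.8 [[578.0, -200.0], [616.0, -203.0], [627.0, -74.0], [589.0, -70.0]]
wrist rack 2767 [ 601.4 -147.9] [152.6  38.2] 84.8 [[575.0, -222.0], [614.0, -226.0], [627.0, -74.0], [589.0, -70.0]]
[548.91284112 176.45328656 257.48875487] [-1.79990587e+02  2.86231096e-02  7.65860464e+01] 0.775
guard 2418 ((548.5579833984375, 179.65972900390625), (112.17135620117188, 9.77889633178711), 76.73072814941406) [195.11717045 196.59504705 197.70950615]
```

View pics/c.png

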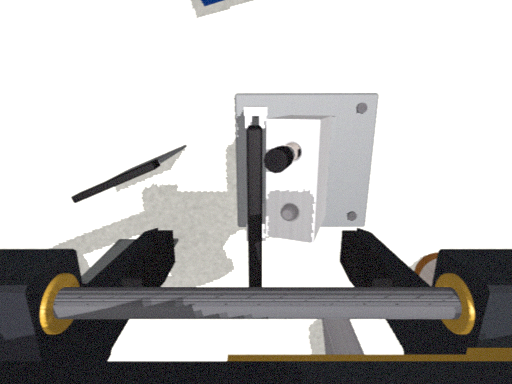

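The wrist view shows the guard's strip running vertically at (255,130–290), midway between the fingers. The cap is at (280,160) and the blank at (289,212). I'll descend and grip.

Emit:
step_arm(motion=[{"delta_pos": [0, -1, 40], "grip": 1}, {"delta_pos": [0, -1, 72], "grip": 1}, {"delta_pos": [0, -1, 72], "grip": 0}, {"delta_pos": [0, -1, 72], "grip": -1}, {"delta_pos": [0, -1, 72], "grip": -1}], newtons=30)

```text
invalid input
```

Emit:
step_arm(motion=[{"delta_pos": [0, 0, 0], "grip": -1}, {"delta_pos": [0, 0, 0], "grip": -1}, {"delta_pos": [0, 0, 0], "grip": -1}])

```text
invalid input
```

Run:
```python
from h import *
for n in ['scene','side']:
    W=world(load(n));X,Y,Z=W[...,0],W[...,1],W[...,2]
    m=(X>480)&(X<720)&(Y>-290)&(Y<0)&(np.hypot(X-757,Y+37)>50)
    for lo,hi in [(104,114),(30,114)]:
        p=W[m&(Z>lo)&(Z<hi)]; r=cv2.minAreaRect(p[:,:2].astype(np.float32)); print(n,'rack',len(p),np.round(r[0],1),np.round(r[1],1),round(r[2],1))
s=readout.read_state(); print(s['position'],s['tool_rot'],s['wrist_force'],s['width'],s['clock'])
```

```text
scene rack 366 [ 601.5 -161.6] [181.   42.3] 84.8
scene rack 2080 [ 601.8 -161.1] [182.1  42.8] 84.8
side rack 272 [ 598.8 -163.4] [179.5  38.9] 84.8
side rack 1366 [ 598.5 -162.7] [181.5  39.5] 84.9
[549.16648237 175.47608429 257.50116366] [-1.79996604e+02  3.97905733e-02  7.65066208e+01] [0.35803866 0.15284732 1.1679211 ] 1.001343887565432 0.825
```

Emit:
step_arm(motion=[{"delta_pos": [0, -1, 40], "rot": [0, 0, 0], "grip": 1}, {"delta_pos": [0, -1, 72], "rot": [0, 0, 0], "grip": 1}, {"delta_pos": [0, -1, 72], "rot": [0, 0, 0], "grip": 0}, {"delta_pos": [0, -1, 72], "rot": [0, 0, 0], "grip": -1}, {"delta_pos": [0, -1, 72], "rot": [0, 0, 0], "grip": -1}], newtons=30)

```text
clock: 1.45
position: [549.3, 175.9, 187.6]
tool_rot: [179.8, -0.1, 76.4]
wrist_force: [0.2, -0.1, 1.6]
width: 0.682
```

Emit:
step_arm(motion=[{"delta_pos": [0, 0, 0], "rot": [0, 0, 0], "grip": -1}, {"delta_pos": [0, 0, 0], "rot": [0, 0, 0], "grip": -1}, {"delta_pos": [0, 0, 0], "rot": [0, 0, 0], "grip": -1}])

```text
clock: 1.82
position: [548.1, 176.3, 185.9]
tool_rot: [180.0, -0.0, 76.5]
wrist_force: [0.0, -0.1, 0.1]
width: 0.343
```

Emit:
step_arm(motion=[{"delta_pos": [0, 0, 0], "rot": [0, 0, 0], "grip": -1}, {"delta_pos": [0, 0, 0], "rot": [0, 0, 0], "grip": -1}, {"delta_pos": [0, 0, 0], "rot": [0, 0, 0], "grip": -1}, {"delta_pos": [0, 0, 0], "rot": [0, 0, 0], "grip": -1}])

```text
clock: 2.33
position: [548.0, 176.3, 185.7]
tool_rot: [-180.0, 0.0, 76.5]
wrist_force: [-0.2, 0.3, -0.3]
width: 0.113
```

Emit:
step_arm(motion=[{"delta_pos": [0, 0, -15], "rot": [0, 0, 0], "grip": -1}, {"delta_pos": [0, 0, -40], "rot": [0, 0, 0], "grip": -1}, {"delta_pos": [0, 0, -70], "rot": [0, 0, 0], "grip": -1}, {"delta_pos": [0, 0, -100], "rot": [0, 0, 0], "grip": -1}, {"delta_pos": [0, 0, -130], "rot": [0, 0, 0], "grip": -1}])

```text
clock: 2.95
position: [547.9, 176.2, 317.5]
tool_rot: [180.0, -0.0, 76.5]
wrist_force: [0.2, 0.7, -1.9]
width: 0.114
```

Emit:
step_arm(motion=[{"delta_pos": [0, 0, 0], "rot": [0, 0, 0], "grip": -1}, {"delta_pos": [0, 0, 0], "rot": [0, 0, 0], "grip": -1}])

```text
clock: 3.2
position: [547.5, 176.2, 314.7]
tool_rot: [-179.9, 0.0, 76.5]
wrist_force: [0.6, -0.1, -3.3]
width: 0.108
```

Run:
```python
from h import *
s=readout.read_state(); print(s['position'],s['tool_rot'],s['wrist_force'],s['width'],s['clock'])
M=R.from_euler('xyz',s['tool_rot'],degrees=True)
print('to rack tool axes',M.inv().apply([600.2-s['position'][0],-161.8-s['position'][1],0]), 'yaw rad', np.radians(s['tool_rot'][2]-84.8))
c=cam('side');b=c['pixels']; a=cam('scene')['pixels']
cv2.imwrite('pics/d.png',cv2.convertScaleAbs(cv2.resize(np.hstack([a,b]),(800,300)),alpha=1.5))
```

```text
[547.52086789 176.16779293 314.67832171] [-1.79925385e+02  2.74977206e-02  7.64768906e+01] [ 0.59720164 -0.06467005 -3.2580866 ] 0.10757549950654276 3.2
to rack tool axes [-3.16279472e+02  1.30248282e+02 -1.78291954e-02] yaw rad -0.14526566288465512
```

View pics/d.png

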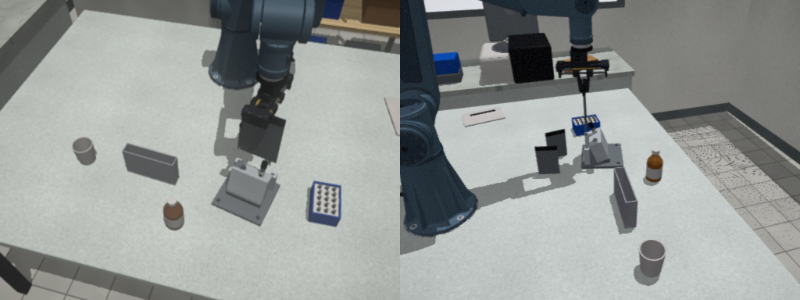

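Emit:
step_arm(motion=[{"delta_pos": [-25, 10, 0], "rot": [0, 0, 0], "grip": -1}, {"delta_pos": [-65, 27, 0], "rot": [0, 0, 0], "grip": -1}, {"delta_pos": [-105, 43, 0], "rot": [0, 0, 0], "grip": -1}, {"delta_pos": [-145, 60, 0], "rot": [0, 0, 0], "grip": -1}, {"delta_pos": [-185, 76, 0], "rot": [0, 0, 0], "grip": -1}])

```text
clock: 3.92
position: [578.2, -22.6, 314.1]
tool_rot: [-179.9, -0.0, 76.5]
wrist_force: [0.1, 0.0, -2.6]
width: 0.112
```

Emit:
step_arm(motion=[{"delta_pos": [-40, 17, 0], "rot": [0, 0, -0.05], "grip": -1}, {"delta_pos": [-80, 33, 0], "rot": [0, 0, -0.1], "grip": -1}, {"delta_pos": [-110, 45, 0], "rot": [0, 0, -0.145], "grip": -1}, {"delta_pos": [-131, 54, 0], "rot": [0, 0, -0.145], "grip": -1}, {"delta_pos": [-131, 54, 0], "rot": [0, 0, -0.145], "grip": -1}])

```text
clock: 4.55
position: [600.3, -162.5, 314.5]
tool_rot: [-179.9, -0.0, 84.6]
wrist_force: [-0.3, 0.1, -2.4]
width: 0.113
```

Emit:
step_arm(motion=[{"delta_pos": [0, 0, 0], "rot": [0, 0, 0], "grip": -1}, {"delta_pos": [0, 0, 0], "rot": [0, 0, 0], "grip": -1}])

```text
clock: 4.8
position: [600.6, -160.1, 315.7]
tool_rot: [-180.0, -0.0, 84.9]
wrist_force: [-0.4, -0.1, -2.3]
width: 0.104
```

Run:
```python
from h import *
s=readout.read_state(); print(s['position'],s['tool_rot'],s['wrist_force'],s['width'],s['clock'])
yy=R.from_euler('z',84.8-90,degrees=True)
for n in ['scene','side','wrist']:
    c=cam(n);W=world(c)
    L=yy.inv().apply(W.reshape(-1,3)-[600.2,-161.8,0]).reshape(W.shape)
    X,Y,Z=np.moveaxis(L,-1,0)
    for nm,m in [('guardlow',(abs(X)<25)&(abs(Y)<75)&(Z>135)&(Z<200)),('guardmid',(abs(X)<25)&(abs(Y)<75)&(Z>200)&(Z<280)),('racktop',(abs(X)<30)&(abs(Y)<100)&(Z>104)&(Z<114)),]:
        p=L[m]
        if len(p)>20:
            r=cv2.minAreaRect(p[:,:2].astype(np.float32));print(n,nm,len(p),np.round(r[0],1),np.round(r[1],1),round(r[2],1),'xmed',np.median(p[:,0]).round(1),'zmin',p[:,2].min().round(1))
a=load('scene')['pixels'][110:270,130:330];b=load('side')['pixels'][50:310,190:400]
cv2.imwrite('pics/e.png',cv2.convertScaleAbs(np.hstack([cv2.resize(a,(400,400)),cv2.resize(b,(400,400))]),alpha=1.5))
```

```text
[ 600.55489036 -160.05291009  315.74026317] [-1.79993728e+02 -1.88836798e-02  8.48608203e+01] [-0.40276394 -0.09743421 -2.31852249] 0.10436584057032137 4.8
scene guardlow 679 [2.5 2.2] [  8.2 121.2] 0.9 xmed 2.8 zmin 140.4
scene guardmid 993 [3.7 1.8] [ 10.9 121.6] 2.4 xmed 3.2 zmin 200.0
scene racktop 377 [0.5 1.3] [ 43.7 178.8] 0.1 xmed 1.5 zmin 104.0
side guardlow 260 [-3.3 -2.4] [  5.9 119.4] 2.5 xmed -3.2 zmin 144.3
side guardmid 408 [-2.9  0. ] [  5.6 123.6] 2.3 xmed -2.8 zmin 200.3
side racktop 212 [-1.8 -1.2] [ 38.6 179.7] 0.2 xmed -12.8 zmin 104.0
wrist guardlow 22 [ 0.2 60.8] [0.7 4.7] 89.2 xmed 0.3 zmin 145.0
wrist guardmid 70 [ 0.7 60.6] [1.  4.9] 89.6 xmed 0.7 zmin 202.3
wrist racktop 1146 [0.  8.8] [ 38. 160.] 0.0 xmed -3.5 zmin 104.2
```

View pics/e.png

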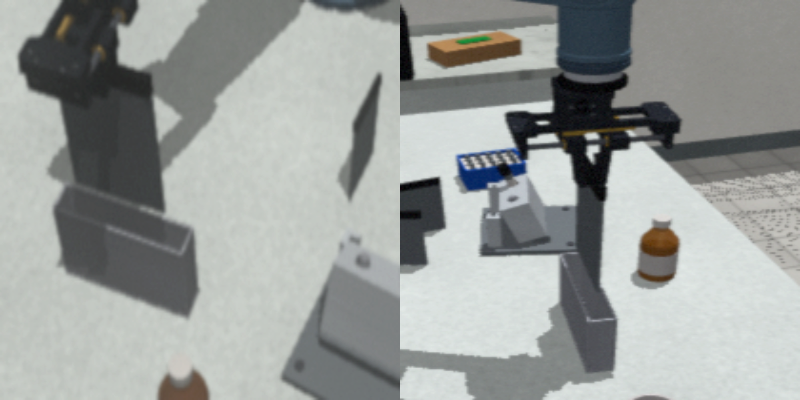

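The guard hangs upright, centred over the rack, with a 30 mm inner gap and less than 2 mm offset. Its lower edge is at about 143 mm, so I'll lower it.

Emit:
step_arm(motion=[{"delta_pos": [0, 0, 25], "rot": [0, 0, 0], "grip": -1}, {"delta_pos": [0, 0, 50], "rot": [0, 0, 0], "grip": -1}, {"delta_pos": [0, 0, 80], "rot": [0, 0, 0], "grip": -1}, {"delta_pos": [0, 0, 110], "rot": [0, 0, 0], "grip": -1}, {"delta_pos": [0, 0, 128], "rot": [0, 0, 0], "grip": -1}])

```text
clock: 5.58
position: [600.0, -160.7, 186.1]
tool_rot: [-179.9, -0.0, 84.8]
wrist_force: [0.3, -0.5, -1.0]
width: 0.111
```

Emit:
step_arm(motion=[{"delta_pos": [0, 0, 2], "rot": [0, 0, 0], "grip": -1}, {"delta_pos": [0, 0, 4], "rot": [0, 0, 0], "grip": -1}, {"delta_pos": [0, 0, 5], "rot": [0, 0, 0], "grip": -1}, {"delta_pos": [0, 0, 6], "rot": [0, 0, 0], "grip": -1}])

```text
clock: 6.08
position: [601.0, -161.6, 182.6]
tool_rot: [179.9, 0.0, 84.8]
wrist_force: [0.3, 0.1, -1.6]
width: 0.111
```

Emit:
step_arm(motion=[{"delta_pos": [0, 0, 1], "rot": [0, 0, 0], "grip": -1}, {"delta_pos": [0, 0, 2], "rot": [0, 0, 0], "grip": -1}, {"delta_pos": [0, 0, 3], "rot": [0, 0, 0], "grip": -1}, {"delta_pos": [0, 0, 3], "rot": [0, 0, 0], "grip": -1}])

```text
clock: 6.58
position: [600.5, -161.4, 178.5]
tool_rot: [-180.0, -0.0, 84.8]
wrist_force: [-0.3, -0.6, -2.1]
width: 0.111
```

Emit:
step_arm(motion=[{"delta_pos": [0, 0, 1], "rot": [0, 0, 0], "grip": -1}, {"delta_pos": [0, 0, 1], "rot": [0, 0, 0], "grip": -1}, {"delta_pos": [0, 0, 2], "rot": [0, 0, 0], "grip": -1}, {"delta_pos": [0, 0, 2], "rot": [0, 0, 0], "grip": -1}])

```text
clock: 7.08
position: [601.1, -161.3, 177.7]
tool_rot: [179.9, 0.0, 84.8]
wrist_force: [0.1, 1.5, 5.1]
width: 0.114
```

Emit:
step_arm(motion=[{"delta_pos": [0, 0, 0], "rot": [0, 0, 0], "grip": 1}, {"delta_pos": [0, 0, 0], "rot": [0, 0, 0], "grip": 1}, {"delta_pos": [0, 0, 0], "rot": [0, 0, 0], "grip": 1}, {"delta_pos": [0, 0, 0], "rot": [0, 0, 0], "grip": 1}, {"delta_pos": [0, 0, 0], "rot": [0, 0, 0], "grip": 1}])

```text
clock: 7.7
position: [600.5, -161.4, 176.6]
tool_rot: [-180.0, -0.0, 84.8]
wrist_force: [-0.7, -0.3, -0.5]
width: 0.655
```

Emit:
step_arm(motion=[{"delta_pos": [0, 0, 0], "rot": [0, 0, 0], "grip": 1}, {"delta_pos": [0, 0, 0], "rot": [0, 0, 0], "grip": 1}, {"delta_pos": [0, 0, 0], "rot": [0, 0, 0], "grip": 1}, {"delta_pos": [0, 0, -30], "rot": [0, 0, 0], "grip": 1}, {"delta_pos": [0, 0, -80], "rot": [0, 0, 0], "grip": 1}])

```text
clock: 8.32
position: [599.3, -160.8, 255.3]
tool_rot: [-179.7, -0.1, 84.8]
wrist_force: [1.0, 0.1, 0.1]
width: 1.005
```

Emit:
step_arm(motion=[{"delta_pos": [0, 0, -50], "rot": [0, 0, 0], "grip": 1}, {"delta_pos": [0, 0, -80], "rot": [0, 0, 0], "grip": 1}, {"delta_pos": [0, 0, -80], "rot": [0, 0, 0], "grip": 1}])

```text
clock: 8.7
position: [601.7, -161.9, 340.1]
tool_rot: [179.7, 0.1, 84.8]
wrist_force: [0.5, 0.0, -0.2]
width: 1.001
```

Run:
```python
from h import *
s=readout.read_state(); print(s['position'],s['tool_rot'],s['wrist_force'],s['width'],s['clock'])
yy=R.from_euler('z',84.8-90,degrees=True); st=R.from_euler('z',-13.4,degrees=True)
for n in ['scene','side','wrist']:
    c=cam(n);W=world(c); px=c['pixels'].astype(int).max(-1)
    L=yy.inv().apply(W.reshape(-1,3)-[600.2,-161.8,0]).reshape(W.shape)
    X,Y,Z=np.moveaxis(L,-1,0)
    for nm,m in [('strip',(abs(X)<45)&(abs(Y)<75)&(Z>168)&(Z<195)),('guardlow',(abs(X)<35)&(abs(Y)<75)&(Z>118)&(Z<130))]:
        p=L[m]
        if len(p)>20: print(n,nm,len(p),'med',np.median(p,0).round(1),'y',p[:,1].min().round(),p[:,1].max().round(),'z99',np.percentile(p[:,2],99).round(1))
    if n=='wrist': continue
    # stand frame with origin at guard foot
    S=st.inv().apply(W.reshape(-1,3)-[548.2,176.3,0]).reshape(W.shape); np.save(n+'_S.npy',S)
    X,Y,Z=np.moveaxis(S,-1,0)
    m=(abs(Y)<70)&(X>-20)&(X<60)&(Z>112)
    p=S[m]; print(n,'cap/tube by z')
    for lo in range(112,160,6):
        q=p[(p[:,2]>=lo)&(p[:,2]<lo+6)]
        if len(q)>4: print(lo,len(q),'x',q[:,0].min().round(1),q[:,0].max().round(1),'y',q[:,1].min().round(1),q[:,1].max().round(1))
a=load('scene')['pixels'][130:290,260:420];b=load('side')['pixels'][100:260,170:330]
cv2.imwrite('pics/f.png',cv2.convertScaleAbs(np.hstack([cv2.resize(a,(400,400)),cv2.resize(b,(400,400))]),alpha=1.4))
```

```text
[ 601.69591119 -161.90509464  340.0702013 ] [1.79670113e+02 1.24724880e-01 8.47882391e+01] [ 0.51334619  0.03012199 -0.18813822] 1.0010297099183558 8.7
scene strip 388 med [  6.1   3.  183.5] y -57.0 61.0 z99 190.9
scene guardlow 122 med [  3.9   0.3 124.1] y -60.0 60.0 z99 129.8
scene cap/tube by z
112 17 x 29.8 59.3 y 22.6 57.0
118 17 x 25.6 35.5 y 23.1 37.5
124 15 x 22.8 33.7 y 19.9 38.8
130 14 x 21.2 32.6 y 21.3 39.3
136 22 x 8.3 31.9 y 20.8 39.7
142 40 x 7.8 31.0 y 20.4 39.4
148 13 x 14.3 27.4 y 22.0 39.3
side strip 219 med [ -2.7 -14.7 187.2] y -63.0 57.0 z99 190.4
side guardlow 52 med [ -2.4  -7.9 123.5] y -61.0 58.0 z99 129.5
side cap/tube by z
112 9 x 20.3 33.2 y 18.4 35.0
118 9 x 17.4 30.2 y 18.9 26.5
124 9 x 17.7 30.4 y 19.4 28.3
130 9 x 11.7 30.6 y 18.7 30.1
136 12 x 8.9 27.7 y 11.9 27.6
142 13 x 5.7 24.8 y 18.2 33.7
148 11 x 12.2 24.9 y 17.1 32.9
wrist strip 1328 med [  1.2   6.  188.7] y -59.0 60.0 z99 190.4
```

View pics/f.png

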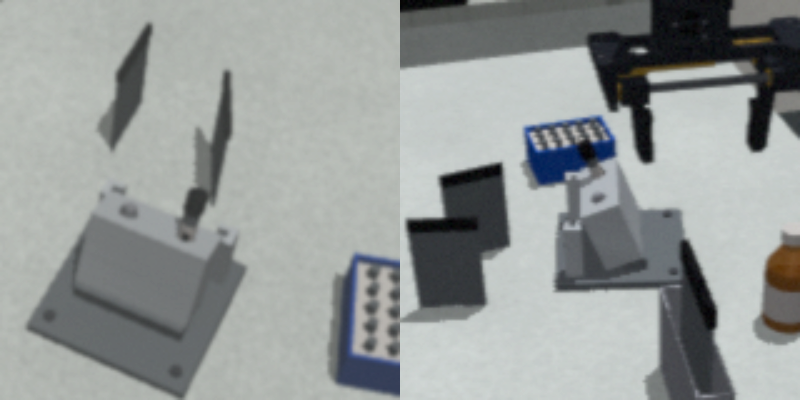

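The guard stands in the rack, with its strip at about 190 mm and nearly upright. The tube's black cap shows at (195,205) in the left crop, free of the guard. Next I'll plan the hover along the tube's axis.

```bash
cat >> h.py <<'E'
YAW=-13.4
S=R.from_euler('z',YAW,degrees=True)
zt=np.array([np.sin(.35),0,-np.cos(.35)]); xt=np.array([np.cos(.35),0,np.sin(.35)])
TGT=S*R.from_matrix(np.c_[xt,np.cross(zt,xt),zt])
def delta(p,rot=TGT):
    s=readout.read_state(); M=R.from_euler('xyz',s['tool_rot'],degrees=True)
    print('pos',s['position'].round(1),'dpos',M.inv().apply(np.array(p)-s['position']).round(1),'rot',(M.inv()*rot).as_rotvec().round(3),'F',s['wrist_force'].round(1),'w',round(s['width'],3),'t',s['clock'])
E
python3 -c "
from h import *
delta([540,208,290]); print(TGT.as_matrix().round(3))"
```

```text
pos [ 599.9 -161.1  334.8] dpos [362.1 -93.1  45.4] rot [-0.302  0.261  1.694] F [ 1.   0.7 -0.1] w 0.998 t 8.85
[[ 0.914 -0.232  0.334]
 [-0.218 -0.973 -0.079]
 [ 0.343 -0.    -0.939]]
```

Emit:
step_arm(motion=[{"delta_pos": [60, -15, 0], "rot": [-0.03, 0.026, 0.17], "grip": 1}, {"delta_pos": [120, -31, 0], "rot": [-0.06, 0.052, 0.34], "grip": 1}, {"delta_pos": [180, -46, 10], "rot": [-0.09, 0.078, 0.5], "grip": 1}, {"delta_pos": [240, -62, 20], "rot": [-0.12, 0.104, 0.67], "grip": 1}, {"delta_pos": [300, -77, 30], "rot": [-0.15, 0.13, 0.84], "grip": 1}])

```text
clock: 9.48
position: [550.8, 139.8, 305.2]
tool_rot: [175.4, -9.7, 37.4]
wrist_force: [1.2, 0.3, 0.0]
width: 0.999
```

```bash
python3 -c "
from h import *
delta([540,208,290])"
```

```text
pos [550.8 139.8 305.2] dpos [ 29.8 -62.2  15.6] rot [-0.153  0.134  0.862] F [1.2 0.3 0. ] w 0.999 t 9.475
```

Emit:
step_arm(motion=[{"delta_pos": [15, -31, 8], "rot": [-0.03, 0.026, 0.17], "grip": 1}, {"delta_pos": [30, -62, 15.5], "rot": [-0.06, 0.052, 0.34], "grip": 1}, {"delta_pos": [30, -62, 15.5], "rot": [-0.09, 0.08, 0.51], "grip": 1}, {"delta_pos": [30, -62, 15.5], "rot": [-0.122, 0.107, 0.69], "grip": 1}, {"delta_pos": [30, -62, 15.5], "rot": [-0.153, 0.134, 0.862], "grip": 1}])

```text
clock: 10.1
position: [540.3, 206.0, 290.0]
tool_rot: [179.9, -20.1, -13.3]
wrist_force: [0.4, -1.3, 0.1]
width: 0.997
```

Run:
```python
from h import *
delta([539.6,208.6,231])
c=cam('wrist');W=world(c)
L=S.inv().apply(W.reshape(-1,3)-[548.2,176.3,0]).reshape(W.shape)
X,Y,Z=np.moveaxis(L,-1,0)
m=(abs(Y-30)<16)&(X>-15)&(X<50)&(Z>118)&(Z<160); p=L[m]; print(len(p))
for lo in range(118,160,5):
    q=p[(p[:,2]>=lo)&(p[:,2]<lo+5)]
    if len(q)>4: print(lo,len(q),'x',np.percentile(q[:,0],[2,98]).round(1),'y',np.percentile(q[:,1],[2,98]).round(1))
# axis-frame: u=along block x, y, w=along bore
ax=np.array([-np.sin(.35),0,np.cos(.35)]);bx=np.array([np.cos(.35),0,np.sin(.35)])
d=L-np.array([18.5,0,137]);u=d@bx;w=d@ax
mm=(abs(u)<25)&(abs(Y-30)<20)&(w>8.5)&(w<20)
q=np.c_[u[mm],Y[mm],w[mm]]; print('captop',len(q),np.median(q,0).round(1),np.percentile(q,[2,98],axis=0).round(1).tolist())
mb=(abs(u)<25)&(abs(Y)<60)&(w<-30)&(w>-55); q=np.c_[u[mb],Y[mb],w[mb]]; print('blocktop',len(q),np.median(q,0).round(1),np.percentile(q,[1,99],axis=0).round(1).tolist())
cv2.imwrite('pics/g.png',cv2.convertScaleAbs(c['pixels'],alpha=1.4))
```

```text
pos [540.3 206.  290. ] dpos [-21.5  -2.4  55. ] rot [ 0.001 -0.     0.001] F [ 0.4 -1.3  0.1] w 0.997 t 10.1
452
118 18 x [31.4 35.4] y [23.5 35.4]
123 6 x [32.8 32.9] y [27.5 32.4]
128 9 x [25.7 31.4] y [20.5 37.3]
133 29 x [22.7 31.2] y [20.5 38.7]
138 29 x [22.5 29.9] y [21.2 38.1]
143 177 x [ 7.5 27.6] y [20.8 38.8]
148 184 x [14.2 25.4] y [21.4 37.8]
captop 329 [ 1.9 29.3 11.4] [[-7.1, 20.8, 9.5], [10.6, 38.7, 12.6]]
blocktop 3969 [  4.1  -6.  -38.6] [[-21.8, -58.9, -40.9], [24.3, 58.5, -30.8]]
```

View pics/g.png

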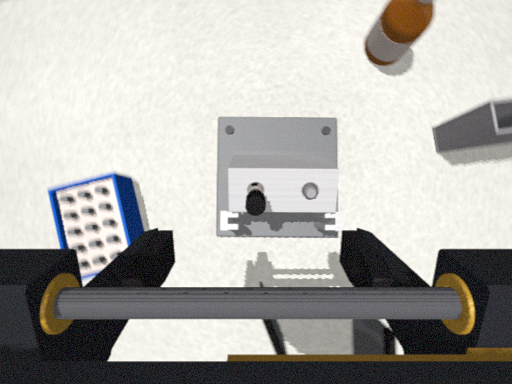

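The view shows the cap at (255,203), the blank at (310,190) and the gripper square to the block. The measured cap is 11.4 mm above its centre plane and 39 mm from the block face, which matches the text.

```bash
python3 -c "
from h import *
delta([574.5,200.6,138.0])"
```

```text
pos [540.  206.3 289.9] dpos [-19.5  -2.6 154.6] rot [ 0.002 -0.001 -0.007] F [-0.6  0.5 -0.7] w 1.0 t 10.15
```

Emit:
step_arm(motion=[{"delta_pos": [-19.5, -2.5, 30], "rot": [0, 0, 0], "grip": 1}, {"delta_pos": [-19.5, -2.5, 70], "rot": [0, 0, 0], "grip": 1}, {"delta_pos": [-19.5, -2.5, 110], "rot": [0, 0, 0], "grip": 0}, {"delta_pos": [-19.5, -2.5, 110], "rot": [0, 0, 0], "grip": 0}, {"delta_pos": [-19.5, -2.5, 110], "rot": [0, 0, 0], "grip": 0}], newtons=15)

```text
clock: 10.78
position: [561.1, 204.0, 182.8]
tool_rot: [179.9, -20.2, -13.0]
wrist_force: [1.0, 0.7, 0.6]
width: 0.681
```

Run:
```python
from h import *
delta([574.5,200.6,138.0])
c=cam('wrist');W=world(c)
s=readout.read_state(); M=R.from_euler('xyz',s['tool_rot'],degrees=True)
T=M.inv().apply((W-s['position']).reshape(-1,3)).reshape(W.shape)
X,Y,Z=np.moveaxis(T,-1,0)
px=c['pixels'].astype(int).max(-1)
m=(abs(X)<20)&(abs(Y)<14)&(Z>25)&(Z<45); q=T[m]
print(len(q),np.median(q,0).round(1),np.percentile(q,[2,98],axis=0).round(1).tolist())
```

```text
pos [561.1 204.  182.8] dpos [-2.5  0.3 46.8] rot [-0.001 -0.002  0.007] F [1.  0.7 0.6] w 0.681 t 10.775
935 [-2.   0.8 36.8] [[-12.1, -8.0, 35.6], [5.8, 9.6, 44.3]]
```

Emit:
step_arm(motion=[{"delta_pos": [-2.5, 0.6, 25], "rot": [0, 0, 0], "grip": 0}, {"delta_pos": [-2.5, 0.6, 45], "rot": [0, 0, 0], "grip": 0}, {"delta_pos": [-2.5, 0.6, 47], "rot": [0, 0, 0], "grip": 0}, {"delta_pos": [-2.5, 0.6, 47], "rot": [0, 0, 0], "grip": -1}, {"delta_pos": [-2.5, 0.6, 47], "rot": [0, 0, 0], "grip": -1}])

```text
clock: 11.45
position: [575.2, 200.6, 139.2]
tool_rot: [-180.0, -20.3, -13.0]
wrist_force: [-0.1, 0.4, 0.4]
width: 0.293
```

Emit:
step_arm(motion=[{"delta_pos": [0, 0, 0], "rot": [0, 0, 0], "grip": -1}, {"delta_pos": [0, 0, 0], "rot": [0, 0, 0], "grip": -1}, {"delta_pos": [0, 0, 0], "rot": [0, 0, 0], "grip": -1}])

```text
clock: 11.82
position: [575.2, 200.5, 138.8]
tool_rot: [-180.0, -20.3, -13.0]
wrist_force: [-1.1, 0.3, 5.7]
width: 0.218
```

```bash
python3 -c "
from h import *
delta([574.5,200.6,138.0])"
```

```text
pos [575.2 200.5 138.8] dpos [-1.   0.1  0.5] rot [-0.002 -0.004  0.006] F [-1.1  0.3  5.7] w 0.218 t 11.825
```

Emit:
step_arm(motion=[{"delta_pos": [0, 0, -2], "rot": [0, 0, 0], "grip": -1}, {"delta_pos": [0, 0, -4], "rot": [0, 0, 0], "grip": -1}, {"delta_pos": [0, 0, -7], "rot": [0, 0, 0], "grip": -1}, {"delta_pos": [0, 0, -10], "rot": [0, 0, 0], "grip": -1}])

```text
clock: 12.32
position: [571.1, 201.1, 147.0]
tool_rot: [180.0, -20.2, -13.1]
wrist_force: [1.8, -1.2, -1.4]
width: 0.221
```

Emit:
step_arm(motion=[{"delta_pos": [0, 0, -4], "rot": [0, 0, 0], "grip": -1}, {"delta_pos": [0, 0, -8], "rot": [0, 0, 0], "grip": -1}, {"delta_pos": [0, 0, -12], "rot": [0, 0, 0], "grip": -1}, {"delta_pos": [0, 0, -15], "rot": [0, 0, 0], "grip": -1}])

```text
clock: 12.82
position: [566.1, 202.3, 161.4]
tool_rot: [180.0, -20.2, -13.0]
wrist_force: [-0.7, -0.2, -1.4]
width: 0.22
```

Run:
```python
from h import *
delta([574.5,200.6,138.0])
s=readout.read_state(); print(s['tool_rot'].round(2))
M=R.from_euler('xyz',s['tool_rot'],degrees=True); print('F tool',M.inv().apply(s['wrist_force']).round(1))
```

```text
pos [566.1 202.3 161.4] dpos [-0.1 -0.2 25. ] rot [-0.002 -0.003  0.006] F [-0.7 -0.2 -1.4] w 0.22 t 12.825
[179.97 -20.22 -13.05]
F tool [-1.1  0.4  1.1]
```

Emit:
step_arm(motion=[{"delta_pos": [0, 0, -4], "rot": [0, 0, 0], "grip": -1}, {"delta_pos": [0, 0, -8], "rot": [0, 0, 0], "grip": -1}, {"delta_pos": [0, 0, -12], "rot": [0, 0, 0], "grip": -1}, {"delta_pos": [0, 0, -16], "rot": [0, 0, 0], "grip": -1}, {"delta_pos": [0, 0, -16], "rot": [0, 0, 0], "grip": -1}])

```text
clock: 13.45
position: [561.0, 203.6, 176.6]
tool_rot: [180.0, -20.2, -13.0]
wrist_force: [-0.4, 0.2, -1.2]
width: 0.216
```

Emit:
step_arm(motion=[{"delta_pos": [0, 0, 0], "rot": [0, 0, 0], "grip": -1}, {"delta_pos": [0, 0, 0], "rot": [0, 0, 0], "grip": -1}, {"delta_pos": [0, 0, 0], "rot": [0, 0, 0], "grip": -1}])

```text
clock: 13.82
position: [560.8, 203.5, 176.0]
tool_rot: [180.0, -20.2, -13.0]
wrist_force: [-0.2, 0.5, -0.0]
width: 0.218
```

Run:
```python
from h import *
delta([574.5,200.6,138.0])
s=readout.read_state(); M=R.from_euler('xyz',s['tool_rot'],degrees=True); print('F tool',M.inv().apply(s['wrist_force']).round(1))
yy=R.from_euler('z',84.8-90,degrees=True)
ax=np.array([-np.sin(.35),0,np.cos(.35)]);bx=np.array([np.cos(.35),0,np.sin(.35)])
for n in ['scene','side']:
    c=cam(n);W=world(c)
    L=yy.inv().apply(W.reshape(-1,3)-[600.2,-161.8,0]); m=(abs(L[:,0])<45)&(abs(L[:,1])<75)&(L[:,2]>168)&(L[:,2]<195); print(n,'strip',np.median(L[m],0).round(1),np.percentile(L[m][:,2],99).round(1))
    B=S.inv().apply(W.reshape(-1,3)-[548.2,176.3,0]).reshape(W.shape)
    d=B-np.array([20,29.7,138]); u=d@bx; w=d@ax; y=d[...,1]; br=c['pixels'].max(-1)
    mm=(abs(u)<10)&(abs(y)<10)&(w>-37)&(w<60)   # w=-39 block face
    for lo in range(-37,55,6):
        k=mm&(w>=lo)&(w<lo+6)
        if k.sum()>2: print(n,'above face',lo+39,k.sum(),'u',np.median(u[k]).round(1),'y',np.median(y[k]).round(1),'bright',np.median(br[k]))
a=load('scene')['pixels'][110:250,270:410];b=load('side')['pixels'][90:230,180:320]
cv2.imwrite('pics/h.png',cv2.convertScaleAbs(np.hstack([cv2.resize(a,(400,400)),cv2.resize(b,(400,400))]),alpha=1.4))
```

```text
pos [560.8 203.5 176. ] dpos [-0.  -0.3 40.5] rot [-0.001 -0.003  0.006] F [-0.2  0.5 -0. ] w 0.218 t 13.825
F tool [-0.3 -0.4 -0.1]
scene strip [  5.1   3.1 184.4] 190.3
scene above face 2 12 u 6.6 y 3.0 bright 54.5
scene above face 8 12 u 6.7 y 1.1 bright 79.5
scene above face 14 15 u 6.7 y 1.3 bright 72.0
scene above face 20 16 u 6.3 y 0.9 bright 69.5
scene above face 26 12 u 5.0 y 2.0 bright 65.0
scene above face 32 14 u 5.8 y 1.4 bright 69.5
scene above face 38 13 u 5.7 y 3.0 bright 63.0
scene above face 44 18 u 6.4 y 1.6 bright 76.5
scene above face 50 16 u 5.6 y 1.9 bright 77.0
scene above face 56 12 u 5.1 y 1.7 bright 54.0
scene above face 62 17 u 5.6 y 0.7 bright 47.0
scene above face 68 15 u 6.4 y 1.9 bright 31.0
scene above face 74 22 u 6.2 y -2.6 bright 30.0
scene above face 80 16 u 5.3 y -1.5 bright 29.5
scene above face 86 34 u 2.0 y 1.9 bright 30.0
side strip [ -2.8 -15.2 186.8] 190.1
side above face 2 6 u 1.5 y -4.8 bright 52.0
side above face 8 7 u -0.7 y -5.9 bright 68.0
side above face 14 10 u 1.3 y -5.7 bright 76.0
side above face 20 7 u 1.1 y -7.8 bright 72.0
side above face 26 5 u 3.2 y -6.6 bright 67.0
side above face 32 5 u 3.6 y -6.9 bright 73.0
side above face 38 8 u -1.7 y -5.8 bright 68.0
side above face 44 10 u 0.9 y -5.7 bright 71.5
side above face 50 5 u -2.2 y -8.9 bright 63.0
```

View pics/h.png

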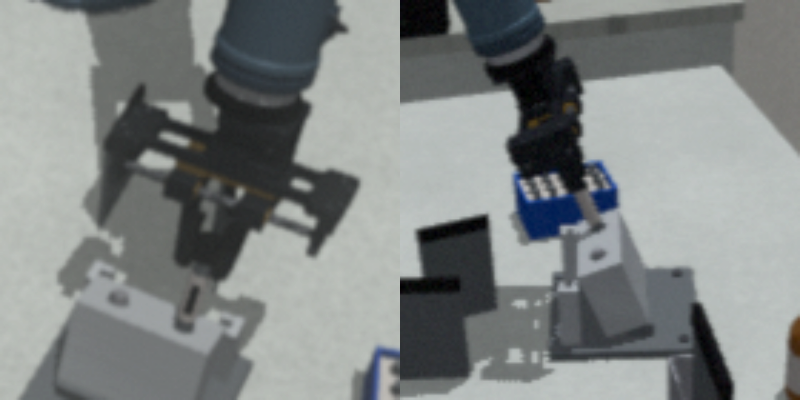

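The tube is drawn and held. The white label shows from about 8–10 mm above the face up to about 55 mm, the dark cap ends near 90 mm (40 mm drawn), and the wrist force is about 0. I'm handing it in.

```bash
python3 -c "
from h import *
print(order.sign_off())"
```

```text
the job is handed in; nothing more can be done
None
```

The splash guard now stands in the steel rack, and the arm is holding the tall tube by its cap, drawn about 40 mm along its bore. I handed the job in at about 14 s of the 54 s; the sign-off gives no verdict.

**Guard:** I gripped the large guard by its top strip, lifted it straight up out of the posts and lowered it until the wrist felt the rack floor (about 5 N). I then let go and backed off. The last check put its strip top at about 190 mm, where about 188 mm is expected standing on the rack floor. It was nearly upright and centred to within about 5 mm.

**Tube:** I took the cap with 15 N, with the tool along the leaning bore, and drew it slowly.
- The arm measured about 40.5 mm of travel.
- The cameras show the label starting 8–10 mm above the block and the cap ending near 90 mm.
- The wrist force was about 0.5 N, and the grip opening stayed steady at 19 mm.

**Disagreements:** The scene and side cameras differed by a few millimetres across the guard and tube. I relied on their average and on the wrist camera. The blank, bottle, beaker and tip box were not touched as far as the pictures show; I did not re-measure them at the end.

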